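# Load an RF module in a test jig and fit its dowelled cover plate

### The arm

A 6-joint arm with a two-finger parallel gripper is mounted at the origin on the work surface; the furniture and walls round the work are solid. World frame = base frame: x ahead of the robot, y to its left, z up, the work surface at z = 0. Lengths are in mm, angles in degrees, forces in N, time in s.
With the tool pointing down it reaches from about 300 to 850 mm from the base axis. Payload 4.2 kg.
Tool frame: the origin (TCP) lies between the finger pads; the fingertips stand 22 mm ahead of it and the grasp point (between the pads) lies 3 mm ahead of it; z points along the fingers, y is the direction in which the jaws open and shut (so a half turn about z gives the same grasp; the last joint's range is limited). The gripper opens to 91 mm and grips with 3 to 60 N. Pads are 32 mm wide; open, the fingers measure 118 mm over their backs; the gripper's body (76 mm by 178 mm) begins 60 mm behind the grasp point.
Start: joints at [70.187, 18.312, 89.639, -0, 72.044, -1.146], TCP at [184.04, 544.766, 235.976] pointing down, gripper open.
Joint ranges: [-177.97, 177.97], [-48.28, 115.42], [12.27, 149.76], [-77.06, 257.06], [2.81, 150.46], [-146.56, 146.56]. Speed limits (degrees/s): [147.25, 147.25, 180, 180, 180, 180].

### API

Orientations are given as [roll, pitch, yaw] about the fixed x, y, z axes, in that order (R = Rz(yaw) Ry(pitch) Rx(roll)).
In Python, from workcell import * gives the robot as it stands.
- The arm moves only by the shell command python3 -m jog 'ROWS' [OPENING] [FORCE]. ROWS is text: rows parted by semicolons, each of 6 numbers parted by spaces: the shift along the tool's x, y, z in units of 0.5 m (1.0 is 0.5 m), then the turn, a rotation vector about the tool's x, y, z in units of pi/2 rad (1.0 is pi/2 rad). A call has 1 to 20 rows; each row is the pose to reach, as a shift and turn from the pose measured when the call began, along the tool's axes at that moment; what a row does not reach only later rows make up. A row lasts 1/12 s, in which the tool goes at most 41.7 mm and 7.16 degrees, less where a joint would pass 70% of its speed; a pose out of reach is approached as far as the arm can. A call with a number of a shift or a turn outside -1 to 1 is refused whole. A call with a gripper value outside its range is refused whole. OPENING is the opening, from -1 (shut) to 1 (fully open), set as the call begins (- or left out, the last holds). The fingers move at their own pace and stop on an object; FORCE is the grip in N (left out, the last holds). Time passes only in rows, so rows that repeat a pose let the fingers close. It gives the time, the measured TCP pose, the force and the opening at its end, in the units of the state.
- state(): the state, without advancing time (a new reading comes with each control period).
- grab_frame(name): name is "scene" or "top"; returns the picture (400x640x3 uint8, red, green, blue); there is no depth.
- calibration(name): a dict with "mtx" (3x3 intrinsics, pixels), "rvec" (rotation vector, rad) and "tvec" (3), from world to camera coordinates, as OpenCV has them. Camera axes: x right, y down, z forward; pixel columns grow to the right and rows downward; lengths in mm; the calibration is good to about 2 mm. A picture is of the moment at which its call begins. calibration takes no time and is no camera call.
- job_done(): hands the job in, once; it reports no verdict.
Trained networks look in the newest picture that a camera, given by its name, has taken for a name from the list of things; names that differ only in an ending like _2 or _b are one class to them, and where a whole thing is asked for, a point or a joint stands for the part that bears it (a point fixed in the world has none). Each returns a list of dicts, best first, with "confidence" (0 to 1); they miss things now and then, are a little off and sometimes report something else, mostly with a low value. They report only what shows in the picture. A call takes as long as a camera call. They do not tell look-alikes from the thing itself.
- spot_in(query, camera): "rect" ([left, top, right, bottom] in pixels, round what is visible of it).
- tip_of(query, camera): "location" ([column, row] in pixels: a listed point, or the origin of a listed thing).
The state is a dict: "time_s": time; "qpos": joint angles; "qvel": joint speeds; "effort": joint torques, N m; "ee_pos": TCP position; "ee_rot": TCP orientation; "force": force on the tool from outside, world axes, zero at the start; "torque": the same for the moment, N m; "gripper_width": finger opening in mm.
Only numpy, scipy, OpenCV 4.12 (cv2) and the standard library are available. Lean on these libraries where they do the work, as an engineer would, in place of code of your own. Each camera call takes 0.05 s, during which the arm holds its last target. There are 200 camera calls.

### The job

Set the gold RF module gently down in the cradle of the blue test jig, between its corner stops, and let go of it. Then fit the aluminium cover plate over it: lower the plate level onto both dowel pins together, gently and without letting it drop, until it lies fully home on the shoulders of both pins, and release it. Leave everything else on the bench alone.

Things in the scene. Friction and masses are not known exactly. Their poses are not given: they have to be found in the camera images.
- jig: Test jig, fixed to the bench: blue base 90 (x) x 170 (y) x 12 mm; origin at the centre of its underside, z up, y along its length. Two pins stand at x = 0, y = +-66 mm; the cradle lies between them. The jig, module and cover fit together either way round (half a turn makes no difference); the middle of the cradle's long sides is open for fingers.
- nest (a point): Where the module's centre belongs: jig's middle, 39 mm above the bench; axes as the jig. Two white bars, tops 22 mm above the bench, 40 mm along x, 14 along y, centred at y = +-30 mm, carry it. Black stops rise 8 mm above the bars: end stops, inner faces at y = +-45 mm; four side stops, inner faces at x = +-24 mm, from y = +-29 to +-47 mm, 5 mm thick.
- pin_a (a point): Dowel pin at the jig's +y end: point on its axis at the shoulder, 60 mm above the bench, on which the cover's underside comes to rest. Below: steel stand-off, 20 mm diameter. Above: brass pin, 12 mm diameter, straight to 78 mm above the bench, then tapered to a 4 mm tip at 88 mm.
- pin_b (a point): The equal pin at the jig's -y end, same point; 132 mm from pin_a.
- module_centre (a point): Gold RF module, loose, flat on the bench at first: block 42 (x) x 84 (y) x 34 (z) mm, about 0.28 kg; point at the block's centre, 17 mm above its underside; y along its length. A black connector juts 14 mm from its -x side near one end. Grip it across the 42 mm, mid-length. It has 3 mm play all round in the cradle, its top then 56 mm above the bench.
- cover_handle (a point): Cover, loose, about 0.28 kg, flat on the bench at first: aluminium plate 64 (x) x 160 (y) x 8 mm, two 14 mm holes at x = 0, y = +-66 mm. Point: centre of its black handle bar (16 along x, 84 along y, 18 high), 33 mm above the plate's underside. Bar 16 mm clear of the plate, on posts at y = +-30 mm. Cover home: point 93 mm above the bench over the jig's middle.
- spool: Bystander: solder spool 54 mm across, 40 mm high; origin under its centre. To be left alone.
- sample_board: Bystander: small flat antenna board 48 x 49 mm with a brass connector, 8 mm high; origin under its centre. To be left alone.
- pad: Bystander: black finned attenuator 20 x 58 x 20 mm; origin under its centre. To be left alone.
- driver: Bystander: red screwdriver 23 x 168 x 25 mm; origin under its centre. To be left alone.
- cover: The same cover plate: its origin, at the centre of its underside.
- rf_module: The same module: its origin, on its underside, 7 mm towards -x from the centre of the block.
Mind the look-alikes: they are no part of the job. What is shaped like the cover but purple is not meant.

How it is judged:
By the outcome, as a careful person would: the job done as asked, in the order asked, and still so for the second after the job is handed in, with the robot touching nothing.
It also fails if it takes over 64 s, if anything falls off the work surface, if the arm or the gripper's body presses on something with over 40 N, if the wrist force passes 120 N, or if a joint passes its speed limit or range.

## Working session

There is one attempt and no reset: what is moved stays moved. The work goes in short steps, Python scripts to look and compute and a shell command to move; the robot and the scene stay as the last step left them, time stands still between calls to the robot, and variables do not carry over. Pictures are saved under pics/ and viewed, about 8 in all and at most 12, crops included, and the job is handed in when it is done.

```bash
mkdir -p pics; ls; python3 - <<'E'
from workcell import *
import cv2,numpy as np
for n in("scene","top"):
    im=grab_frame(n); cv2.imwrite(f"pics/{n}0.png",im[:,:,::-1])
    c=calibration(n); R=cv2.Rodrigues(np.array(c["rvec"],float))[0]; print(n,np.round(c["mtx"],1).tolist(),"cam at",(-R.T@np.array(c["tvec"]).ravel()).round())
    for q in("jig","nest","pin_a","pin_b","module_centre","cover_handle","cover","rf_module"):
        print(q,[(np.round(d["location"],1).tolist(),round(d["confidence"],2)) for d in tip_of(q,n)][:4])
s=state();print(s)
E
```

```text
pics
scene [[469.2, 0.0, 312.2], [0.0, 469.2, 205.7], [0.0, 0.0, 1.0]] cam at [ -36. -716. 1132.]
jig [([243.7, 147.0], 0.6)]
nest [([240.3, 134.8], 0.8)]
pin_a [([245.2, 147.8], 0.84), ([234.9, 122.7], 0.71)]
pin_b [([245.2, 147.8], 0.84), ([234.9, 122.7], 0.71)]
module_centre [([397.4, 317.9], 0.63), ([276.1, 130.8], 0.61)]
cover_handle [([211.0, 215.7], 0.64), ([273.5, 168.1], 0.61), ([197.3, 167.0], 0.59), ([242.3, 146.0], 0.17)]
cover [([272.6, 181.0], 0.98), ([198.5, 175.0], 0.71), ([214.0, 219.1], 0.61)]
rf_module [([399.2, 318.2], 0.97), ([425.3, 261.8], 0.73)]
top [[411.0, 0.0, 322.2], [0.0, 411.0, 198.0], [0.0, 0.0, 1.0]] cam at [ 276.   -3. 1390.]
jig [([203.6, 197.5], 0.92)]
nest [([198.2, 191.0], 0.84)]
pin_a [([180.0, 185.2], 0.86), ([213.8, 193.9], 0.64)]
pin_b [([180.0, 185.2], 0.86), ([213.8, 193.9], 0.64)]
module_centre [([446.0, 206.5], 0.72)]
cover_handle [([204.6, 249.3], 0.76), ([264.5, 265.2], 0.72), ([257.6, 192.6], 0.62), ([197.8, 193.1], 0.49)]
cover [([204.0, 248.7], 0.86), ([264.1, 193.5], 0.61), ([265.7, 268.3], 0.61), ([436.8, 239.1], 0.59)]
rf_module [([446.8, 207.5], 0.96), ([258.3, 146.2], 0.19)]
{'time_s': 0.9, 'qpos': array([ 7.01897224e+01,  1.83111649e+01,  8.96395806e+01,  6.40061716e-04,
        7.20449436e+01, -1.14618117e+00]), 'qvel': array([ 0.03286085, -0.09977483, -0.00048209,  0.02548678,  0.02644656,
       -0.07799691]), 'effort': array([-5.75376944e-04, -4.12357414e+01, -2.32233113e+01,  7.28111970e-02,
        3.75360309e-02,  2.55945776e-05]), 'ee_pos': array([184.01095529, 544.76505018, 235.97935899]), 'ee_rot': array([ 1.79995678e+02, -5.22551358e-04,  1.61335706e+02]), 'force': array([0.02364578, 0.00988319, 0.63938935]), 'torque': array([-0.01478552, -0.01452778,  0.02572265]), 'gripper_width': 91.2487060872465}
```

View both.

View pics/top0.png

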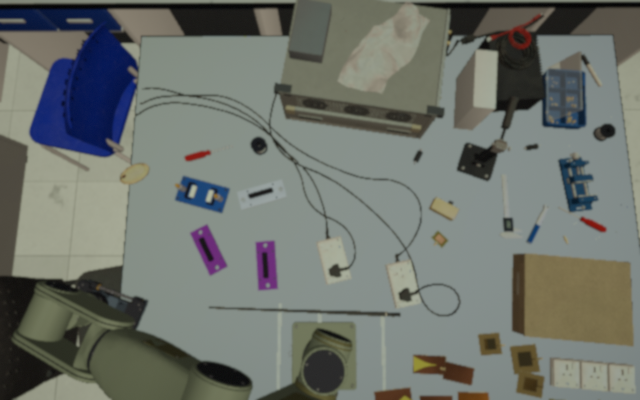

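View pics/scene0.png

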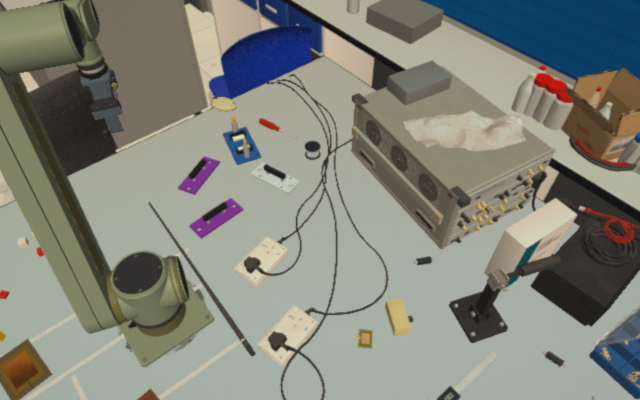

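Pictures 1–2: candidates for the cover are the aluminium plate at top (262,194) / scene (275,177), and the purple look-alikes at top (209,249) and (266,265); choose the aluminium one. The jig is at top (202,193), scene (241,146). The gold module is at top (444,208), scene (399,317). The sample board is at top (440,239). I'll check with a close crop.

```bash
python3 - <<'E'
import cv2,numpy as np
t=cv2.imread("pics/top0.png");s=cv2.imread("pics/scene0.png")
def c(im,x,y,w=36,h=27): return cv2.resize(im[y-h:y+h,x-w:x+w],(266,200),interpolation=cv2.INTER_CUBIC)
cv2.imwrite("pics/crops.png",np.vstack([np.hstack([c(t,202,193),c(t,262,194),c(t,444,212)]),np.hstack([c(s,241,142),c(s,275,176),c(s,395,320)])]))
E
```

```text
(no output)
```

View pics/crops.png

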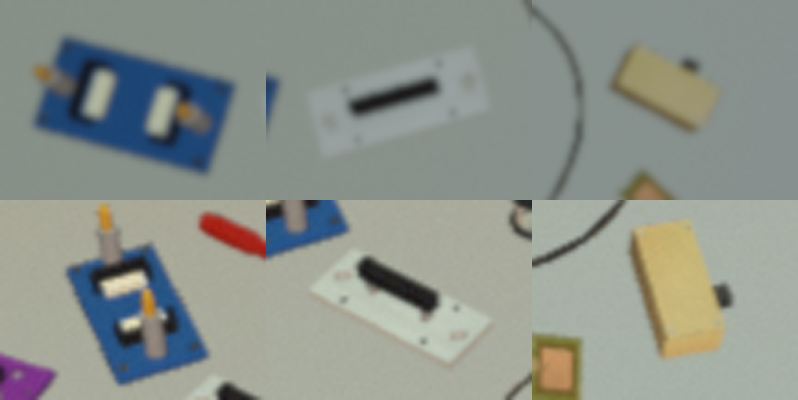

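```bash
cat > fit.py <<'E'
import cv2,numpy as np
from scipy.optimize import minimize
from workcell import calibration
S=6
C={n:calibration(n) for n in("scene","top")}
def proj(P,n):
    c=C[n];return cv2.projectPoints(np.asarray(P,float).reshape(-1,3),np.array(c["rvec"],float),np.array(c["tvec"],float),np.array(c["mtx"],float),None)[0].reshape(-1,2)
def box(x,y,z0,z1,w,l):
    return np.array([[x+i*w/2,y+j*l/2,z] for z in(z0,z1) for i,j in((-1,-1),(1,-1),(1,1),(-1,1))])
def cyl(x,y,z0,r0,z1,r1):
    a=np.arange(16)*np.pi/8
    return np.array([[x+r*np.cos(t),y+r*np.sin(t),z] for z,r in((z0,r0),(z1,r1)) for t in a])
def bx(lab,*a): b=box(*a); return [(lab+"s",b),(lab+"t",b[4:])]
def jig():
    L=bx("base",0,0,0,12,90,170)
    for s in(1,-1):
        L+=bx("blk",0,s*47.5,12,30,40,5)+bx("bar",0,s*30,12,22,40,14)
        for q in(1,-1): L+=bx("blk",q*26.5,s*38,12,30,5,18)
    P={s:[("std",cyl(0,s*66,12,10,60,10)),("pin",cyl(0,s*66,60,6,78,6)),("pin",cyl(0,s*66,78,6,88,2))] for s in(1,-1)}
    return L+P[1]+P[-1]
def cover():
    L=bx("pl",0,0,0,8,64,160)+[("hole",cyl(0,s*66,8,7,8,7)) for s in(1,-1)]
    for s in(1,-1): L+=[("post",box(0,s*30,8,24,8,8))]
    return L+bx("h",0,0,24,42,16,84)
def module(): return bx("con",-28,0,0,0,1,1)[:0]+bx("m",0,0,0,34,42,84)
def place(L,p):
    c,s=np.cos(np.radians(p[2])),np.sin(np.radians(p[2]))
    R=np.array([[c,-s,0],[s,c,0],[0,0,1]]);z=p[3] if len(p)>3 else 0
    return [(l,P@R.T+[p[0],p[1],z]) for l,P in L]
def resid(im,n,L,win):
    x0,y0,x1,y1,mask=win; h,w=y1-y0,x1-x0
    lab=np.zeros((h*S,w*S),np.uint8); names=["bg"]
    for l,P in L:
        if l not in names:names.append(l)
        q=cv2.convexHull(((proj(P,n)-[x0,y0]+.5)*S-.5).astype(np.float32)).reshape(-1,2)
        cv2.fillConvexPoly(lab,np.round(q*16).astype(np.int32),names.index(l),shift=4)
    A=[]
    for k in range(len(names)):
        m=cv2.GaussianBlur((lab==k).astype(np.float32),(0,0),.8*S)
        A.append(cv2.resize(m,(w,h),interpolation=cv2.INTER_AREA)[mask])
    A=np.array(A).T;B=im[y0:y1,x0:x1].astype(float)[mask]
    x=np.linalg.lstsq(np.vstack([A,.1*np.eye(len(names))]),np.vstack([B,.1*np.ones((len(names),3))*B.mean(0)]),rcond=None)[0]
    return np.sqrt(((A@x-B)**2).mean())
def fit(ims,model,p0,pad=4,z=0):
    wins={}
    for n in ims:
        q=np.vstack([proj(P,n) for _,P in place(model,[*p0,z])]); hull=cv2.convexHull(q.astype(np.float32))
        x0,y0=(q.min(0)-pad-4).astype(int);x1,y1=(q.max(0)+pad+5).astype(int)
        x0,y0=max(x0,0),max(y0,0); x1,y1=min(x1,640),min(y1,400)
        m=np.zeros((y1-y0,x1-x0),np.uint8);cv2.fillConvexPoly(m,np.round(hull.reshape(-1,2)-[x0,y0]).astype(np.int32),1)
        wins[n]=(x0,y0,x1,y1,cv2.dilate(m,np.ones((2*pad+1,)*2))>0)
    f=lambda p:sum(resid(ims[n],n,place(model,[*p,z]),wins[n]) for n in ims)
    s=np.array([8,8,5])
    for k in(1,.3): 
        r=minimize(f,p0,method="Nelder-Mead",options=dict(initial_simplex=np.vstack([p0]+[np.array(p0)+k*s*e for e in np.eye(3)]),xatol=.05,fatol=1e-3)); p0=r.x
    return r.x,r.fun
E
python3 - <<'E'
from fit import *
ims={n:cv2.imread(f"pics/{n}0.png")for n in C}
def ray(n,u,z):
    c=C[n];K=np.array(c["mtx"]);R=cv2.Rodrigues(np.array(c["rvec"],float))[0];o=-R.T@np.array(c["tvec"],float).ravel();d=R.T@np.linalg.inv(K)@[*u,1]
    return (o+d*(z-o[2])/d[2])[:2]
for nm,m,u,z,y in(("jig",jig(),(202,193),6,-15),("cover",cover(),(262,194),8,15),("module",module(),(444,208),17,-27)):
    p0=[*ray("top",u,z),y]; print(nm,np.round(p0))
    p,f=fit(ims,m,p0);print(" both",p.round(2),round(f,2))
    for n in C: q,f=fit({n:ims[n]},m,p);print(" ",n,q.round(2),round(f,2))
E
```

```text
jig [529. 416. -15.]
 both [525.2  417.26 -15.46] 19.34
  scene [525.7  420.46 -15.45] 10.8
  top [525.38 416.24 -15.24] 6.35
cover [525. 210.  15.]
 both [522.85 211.84  15.78] 14.24
  scene [523.64 213.24  15.27] 10.01
  top [523.19 210.86  16.13] 3.83
module [ 475. -407.  -27.]
 both [ 473.37 -402.12  -29.08] 23.69
  scene [ 472.62 -400.96  -28.88] 16.17
  top [ 474.09 -404.08  -29.22] 6.67
```

```bash
cat > go.py <<'E'
import sys,numpy as np
from scipy.spatial.transform import Rotation as Ro
from workcell import state
def delta(x,y,z,yaw):
    s=state();R=Ro.from_euler("xyz",s["ee_rot"],degrees=True)
    T=Ro.from_euler("xyz",[180,0,yaw],degrees=True)
    return np.r_[R.inv().apply(np.array([x,y,z])-s["ee_pos"])/500,(R.inv()*T).as_rotvec()/(np.pi/2)]
if __name__=="__main__":
    d=delta(*map(float,sys.argv[1:5]));s=state()
    n=max(np.linalg.norm(d[:3])*500/41.7,np.linalg.norm(d[3:])*90/7.16)
    print(" ".join(f"{v:.4f}" for v in d),"rows>=%.1f"%n,"t",s["time_s"],s["ee_pos"].round(1),s["ee_rot"].round(2),"F",s["force"].round(1),"w",round(s["gripper_width"],1))
E
python3 go.py 400 100 230 110
```

```text
-0.6939 -0.7045 0.0119 0.0000 -0.0000 0.5704 rows>=11.9 t 0.9 [184.  544.8 236. ] [180.    -0.   161.34] F [0.  0.  0.6] w 91.2
```

```bash
python3 -m jog '-0.05 -0.05 0.0 0 0 0.05;-0.694 -0.7045 0.012 0 0 0.57;-0.694 -0.7045 0.012 0 0 0.57;-0.694 -0.7045 0.012 0 0 0.57;-0.694 -0.7045 0.012 0 0 0.57;-0.694 -0.7045 0.012 0 0 0.57;-0.694 -0.7045 0.012 0 0 0.57;-0.694 -0.7045 0.012 0 0 0.57;-0.694 -0.7045 0.012 0 0 0.57;-0.694 -0.7045 0.012 0 0 0.57;-0.694 -0.7045 0.012 0 0 0.57;-0.694 -0.7045 0.012 0 0 0.57;-0.694 -0.7045 0.012 0 0 0.57;-0.694 -0.7045 0.012 0 0 0.57' 1 20; python3 go.py 473.4 -402.3 160 61
```

```text
time_s: 2.07
ee_pos: [400.7, 98.2, 230.0]
ee_rot: [180.0, -0.0, 109.7]
force: [0.7, 0.7, -0.1]
gripper_width: 91.3
-0.9913 -0.2009 0.1397 0.0001 -0.0002 0.5413 rows>=12.2 t 2.0667 [400.7  98.2 230. ] [ 1.7999e+02 -2.0000e-02  1.0972e+02] F [ 0.7  0.7 -0.1] w 91.3
```

```bash
python3 -m jog '-0.05 -0.01 0.0 0 0 0.05;-0.99 -0.2 0.14 0 0 0.54;-0.99 -0.2 0.14 0 0 0.54;-0.99 -0.2 0.14 0 0 0.54;-0.99 -0.2 0.14 0 0 0.54;-0.99 -0.2 0.14 0 0 0.54;-0.99 -0.2 0.14 0 0 0.54;-0.99 -0.2 0.14 0 0 0.54;-0.99 -0.2 0.14 0 0 0.54;-0.99 -0.2 0.14 0 0 0.54;-0.99 -0.2 0.14 0 0 0.54;-0.99 -0.2 0.14 0 0 0.54;-0.99 -0.2 0.14 0 0 0.54;-0.99 -0.2 0.14 0 0 0.54;-0.99 -0.2 0.14 0 0 0.54' ; python3 go.py 473.4 -402.3 27 61; python3 - <<'E'
from workcell import *
import cv2,numpy as np
a,b=grab_frame("top"),grab_frame("scene")
cv2.imwrite("pics/m1.png",np.hstack([cv2.resize(a[165:245,390:490],(400,320),interpolation=2),cv2.resize(b[260:340,350:450],(400,320),interpolation=2)])[:,:,::-1])
E
```

```text
time_s: 3.32
ee_pos: [474.4, -400.6, 158.9]
ee_rot: [-179.9, -0.1, 61.1]
force: [1.1, 0.2, -0.6]
gripper_width: 91.3
-0.0043 0.0003 0.2637 -0.0012 -0.0010 0.0015 rows>=3.2 t 3.3167 [ 474.4 -400.6  158.9] [-1.799e+02 -9.000e-02  6.113e+01] F [ 1.1  0.2 -0.6] w 91.3
```

View pics/m1.png

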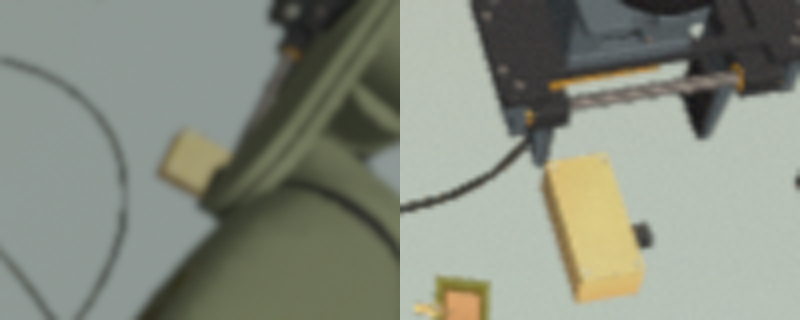

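Picture 4: the open jaws straddle the gold module in the scene view (module at scene (398,317)). The connector at (410,319) may be close to the pads, so I'll locate it in module axes.

```bash
python3 - <<'E'
from fit import *
im=cv2.imread("pics/scene0.png"); p,f=fit({"scene":im},module(),[472.6,-401,-28.9]);print(p)
for sgn,yaw in((1,p[2]),):
  for y in range(-40,41,10):
    for n in("scene",): print(y, proj(place([("a",np.array([[21,y,17.],[35,y,17.],[21,y,0]]))],p)[0][1],n).round(1).tolist())
print(im[312:328,404:416].max(2))
E
```

```text
[ 472.46218635 -401.12388032  -29.36856327]
-40 [[409.9, 329.2], [415.3, 328.3], [409.0, 332.1]]
-30 [[408.8, 325.6], [414.1, 324.7], [407.9, 328.6]]
-20 [[407.6, 322.0], [412.9, 321.1], [406.7, 325.0]]
-10 [[406.5, 318.5], [411.8, 317.6], [405.6, 321.5]]
0 [[405.4, 315.0], [410.6, 314.1], [404.5, 318.0]]
10 [[404.3, 311.5], [409.5, 310.7], [403.4, 314.6]]
20 [[403.2, 308.1], [408.3, 307.3], [402.3, 311.2]]
30 [[402.1, 304.7], [407.2, 303.9], [401.2, 307.8]]
40 [[401.0, 301.4], [406.1, 300.5], [400.2, 304.5]]
[[198 197 184 176 176 177 177 177 175 177 176 178]
 [200 198 188 178 175 178 176 177 177 179 175 176]
 [201 199 193 177 175 175 172 173 176 177 174 177]
 [201 200 197 184 170 160 141 145 172 175 175 173]
 [201 200 197 174 116 101  88 105 146 175 177 177]
 [198 198 198 177 122  79  70  83 127 168 175 176]
 [200 197 198 186 145  82  69  72 102 150 174 178]
 [198 196 197 194 163  89  66  63  93 141 173 176]
 [201 198 199 195 173 114  64  58  87 141 173 177]
 [200 199 198 194 183 142  81  80 108 151 173 176]
 [200 198 198 196 193 170 144 156 164 170 176 176]
 [197 197 198 199 195 188 173 174 174 176 175 177]
 [199 199 198 197 196 194 185 177 176 175 175 174]
 [199 200 199 196 188 186 186 177 176 179 176 175]
 [199 200 199 197 190 186 188 177 178 177 174 175]
 [197 198 200 199 194 191 190 175 176 176 177 176]]
```

```bash
python3 - <<'E'
from fit import *
p=[473.4,-402.3,-29.2]
t=cv2.imread("pics/top0.png"); 
q,_=fit({"top":t},module(),p);print(q)
print(t[196:210,444:458].min(2))
def cen(im,r0,r1,c0,c1,th):
    g=im[r0:r1,c0:c1].max(2).astype(float);w=np.clip(th-g,0,None);yy,xx=np.mgrid[r0:r1,c0:c1];return (xx*w).sum()/w.sum(),(yy*w).sum()/w.sum()
ct=cen(t,196,207,446,456,125);cs=cen(cv2.imread("pics/scene0.png"),313,324,407,416,150);print(ct,cs)
from scipy.optimize import least_squares
def pr(v,n,pp): return proj(place([("a",np.array([[28,v[0],v[1]]]))],pp)[0][1],n)[0]
r=least_squares(lambda v:np.r_[pr(v,"top",q)-ct,pr(v,"scene",[472.5,-401.1,-29.4])-cs],[-20,15]);print(r.x,r.fun)
E
```

```text
[ 474.11479535 -404.10870914  -29.14993834]
[[135 135 135 135 135 135 135 135 135 135 135 135 135 135]
 [135 135 135 135 135 135 135 135 135 135 135 135 135 135]
 [135 135 135 135 135 134 134 135 135 135 135 135 135 135]
 [136 135 135 134 133 130 129 132 133 135 135 135 135 135]
 [131 136 135 132 125 116 114 119 126 131 134 135 135 135]
 [121 129 132 129 113  94  88  97 110 122 131 135 135 135]
 [113 118 121 116  98  74  64  74  92 113 129 134 135 135]
 [109 111 112 107  95  77  68  71  91 115 129 134 135 135]
 [109 109 109 106 101  93  87  87 102 123 133 135 135 135]
 [110 109 109 109 107 104 101 101 110 123 133 136 134 135]
 [111 111 110 110 110 108 108 107 110 118 123 127 133 135]
 [112 112 111 111 111 110 109 109 109 112 114 117 123 131]
 [113 112 113 112 112 111 110 110 109 109 109 111 116 123]
 [113 114 114 113 113 112 111 111 111 111 110 110 113 117]]
(np.float64(450.4024096385542), np.float64(202.13253012048193)) (np.float64(410.3548177083333), np.float64(318.49609375))
[-12.54759306  20.90153415] [ 0.27751145  0.6961938  -0.7178016  -0.25839483]
```

```bash
python3 - <<'E'
from fit import *
ims={n:cv2.imread(f"pics/{n}0.png")for n in C}
P={"top":[474.1,-404.1,-29.15],"scene":[472.5,-401.1,-29.37]}
W={"top":(438,190,462,216),"scene":(396,302,420,334)}
W={n:(*w,np.ones((w[3]-w[1],w[2]-w[0]),bool)) for n,w in W.items()}
def f(v,ns=C):
    y,w,zc,h=v[:4]; b=box(28,y,zc-h/2,zc+h/2,14,w); m=module()
    t=0
    for i,n in enumerate(P):
        if n not in ns: continue
        L=[("cs",b),("ct",b[4:])]+m if n=="top" and 0 else m+[("cs",b),("ct",b[4:])]
        pp=np.array(P[n])+[*v[4+2*i:6+2*i],0]
        t+=resid(ims[n],n,place(L,pp),W[n])
    return t
for ns in(("top",),("scene",),tuple(C)):
    r=min((minimize(f,[y,12,14,h,0,0,0,0],args=(ns,),method="Nelder-Mead",options=dict(maxiter=700,initial_simplex=np.array([y,12,14,h,0,0,0,0])+np.vstack([np.zeros(8),np.diag([8,4,5,4,2,2,2,2])]))) for y in(-10,-25) for h in(12,)),key=lambda r:r.fun);print(ns,r.x.round(1),round(r.fun,2))
E
```

```text
('top',) [-10.   15.6  17.1  13.1   0.2  -0.1  -0.4  -1.3] 2.31
('scene',) [-14.7  18.4  18.5   1.2   0.7   0.5   1.4   0.3] 5.09
('scene', 'top') [-11.5  16.9  23.4   3.8   0.9   1.7  -2.6  -3.7] 7.9
```

The connector sits about 4–20 mm off mid-length on one side, so it would foul the 32 mm pads in a central grip. I'll grip 15 mm toward the other end, with the tips 10 mm up so they stay above the stops later.

```bash
python3 go.py 480.6 -389.4 32 60.8
```

```text
0.0233 0.0020 0.2556 -0.0008 -0.0008 0.0048 rows>=3.1 t 3.4167 [ 474.2 -399.3  159.8] [-1.7993e+02 -7.0000e-02  6.1230e+01] F [0.7 0.7 1. ] w 91.4
```

```bash
python3 -m jog '0.023 0.002 0.05 -0.001 -0.001 0.005;0.023 0.002 0.11 -0.001 -0.001 0.005;0.023 0.002 0.16 -0.001 -0.001 0.005;0.023 0.002 0.2 -0.001 -0.001 0.005;0.023 0.002 0.23 -0.001 -0.001 0.005;0.023 0.002 0.2555 -0.001 -0.001 0.005;0.023 0.002 0.2555 -0.001 -0.001 0.005;0.023 0.002 0.2555 -0.001 -0.001 0.005'; python3 -m jog '0 0 0 0 0 0;0 0 0 0 0 0;0 0 0 0 0 0;0 0 0 0 0 0;0 0 0 0 0 0;0 0 0 0 0 0' -1 25; python3 go.py 480 -390 160 60.8
```

```text
time_s: 4.08
ee_pos: [480.8, -387.7, 32.3]
ee_rot: [-180.0, -0.0, 60.9]
force: [-0.1, 0.3, 0.4]
gripper_width: 91.0
time_s: 4.58
ee_pos: [480.9, -387.8, 32.6]
ee_rot: [-180.0, -0.0, 60.9]
force: [0.8, -1.0, -0.7]
gripper_width: 53.4
-0.0046 0.0006 -0.2548 -0.0001 -0.0001 0.0009 rows>=3.1 t 4.5833 [ 480.9 -387.8   32.6] [-1.7999e+02 -1.0000e-02  6.0880e+01] F [ 0.8 -1.  -0.7] w 53.4
```

```bash
python3 -m jog '0 0 0 0 0 0;0 0 0 0 0 0;0 0 0 0 0 0;0 0 0 0 0 0;0 0 0 0 0 0;0 0 0 0 0 0'
```

```text
time_s: 5.08
ee_pos: [480.8, -387.9, 32.7]
ee_rot: [-180.0, 0.0, 60.9]
force: [-1.3, -0.9, 1.3]
gripper_width: 41.8
```

```bash
python3 -m jog '0 0 -0.04 0 0 0;0 0 -0.1 0 0 0;0 0 -0.17 0 0 0;0 0 -0.25 0 0 0;0 0 -0.3 0 0 0;0 0 -0.32 0 0 0;0 0 -0.32 0 0 0'; python3 go.py 500 30 192 68
```

```text
time_s: 5.67
ee_pos: [481.7, -388.5, 194.9]
ee_rot: [179.7, 0.0, 60.9]
force: [0.1, 0.2, -2.9]
gripper_width: 41.8
0.7491 -0.3754 0.0034 0.0028 0.0007 -0.0792 rows>=10.0 t 5.6667 [ 481.7 -388.5  194.9] [1.7974e+02 5.0000e-02 6.0880e+01] F [ 0.1  0.2 -2.9] w 41.8
```

```bash
python3 - <<'E'
from fit import *
from workcell import *
ims={n:grab_frame(n)[:,:,::-1].copy() for n in C}
s=state();e=s["ee_pos"];z=e[2]-32.5
for n in C:
    p,f=fit({n:ims[n]},module(),[e[0]-8,e[1]-14.3,-29.1],z=z);print(n,p.round(1),round(f,1),"minus tcp in tool",(np.array([[.486,.874],[.874,-.486]])@(p[:2]-e[:2])).round(1))
cv2.imwrite("pics/held.png",np.hstack([ims["top"][165:245,390:490],ims["scene"][240:320,350:450]]).repeat(4,0).repeat(4,1))
E
```

```text
scene [ 461.  -427.2  -26.2] 41.6 minus tcp in tool [-44.2   2.9]
top [ 464.1 -408.1  -11.2] 27.6 minus tcp in tool [-26.   -3.7]
```

View pics/held.png

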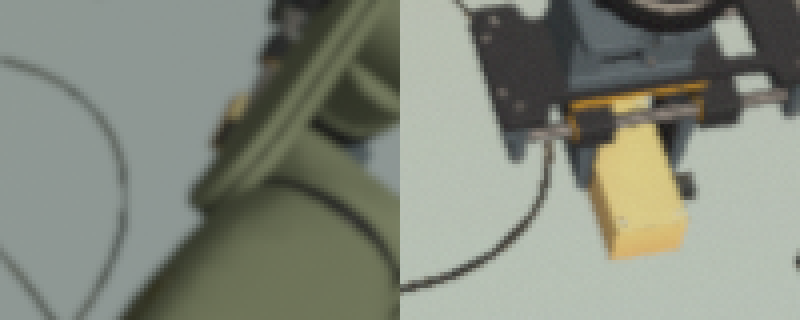

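Picture 5: the module is held cleanly across its 42 mm (width 41.8), with its end at scene (412,300) and the connector just beside the pad. Going to the jig.

```bash
python3 -m jog '0.04 -0.02 0 0 0 0;0.11 -0.055 0 0 0 -0.02;0.19 -0.095 0 0 0 -0.04;0.27 -0.135 0 0 0 -0.06;0.35 -0.175 0 0 0 -0.079;0.43 -0.215 0 0 0 -0.079;0.51 -0.255 0 0 0 -0.079;0.59 -0.295 0 0 0 -0.079;0.66 -0.33 0 0 0 -0.079;0.71 -0.355 0 0 0 -0.079;0.74 -0.37 0 0 0 -0.079;0.749 -0.3754 0.003 0.0028 0.0007 -0.0792;0.749 -0.3754 0.003 0.0028 0.0007 -0.0792'; python3 go.py 529.7 433.1 160 74.6
```

```text
time_s: 6.85
ee_pos: [496.9, 32.4, 187.6]
ee_rot: [-179.3, -0.0, 68.2]
force: [-0.2, 0.3, -2.1]
gripper_width: 41.9
0.7684 -0.2364 0.0582 -0.0080 -0.0005 -0.0715 rows>=9.7 t 6.85 [496.9  32.4 187.6] [-1.7928e+02 -1.0000e-02  6.8170e+01] F [-0.2  0.3 -2.1] w 41.9
```

```bash
python3 -m jog '0.04 -0.012 0 -0.008 0 0;0.11 -0.034 0 -0.008 0 -0.02;0.19 -0.058 0 -0.008 0 -0.04;0.27 -0.083 0 -0.008 0 -0.06;0.35 -0.108 0 -0.008 0 -0.0715;0.43 -0.132 0.01 -0.008 0 -0.0715;0.51 -0.157 0.02 -0.008 0 -0.0715;0.59 -0.182 0.04 -0.008 0 -0.0715;0.66 -0.203 0.058 -0.008 0 -0.0715;0.72 -0.222 0.058 -0.008 0 -0.0715;0.755 -0.232 0.058 -0.008 0 -0.0715;0.768 -0.2364 0.058 -0.008 0 -0.0715;0.768 -0.2364 0.058 -0.008 0 -0.0715;0.768 -0.2364 0.058 -0.008 0 -0.0715'; python3 - <<'E'
from workcell import *
import cv2,numpy as np
a,b=grab_frame("top"),grab_frame("scene")
cv2.imwrite("pics/top2.png",a[:,:,::-1]);cv2.imwrite("pics/scene2.png",b[:,:,::-1])
cv2.imwrite("pics/j2.png",np.hstack([cv2.resize(a[140:240,150:250],(400,400),interpolation=2),cv2.resize(b[90:190,190:290],(400,400),interpolation=2)])[:,:,::-1])
E
python3 go.py 529.7 433.1 160 74.6
```

```text
time_s: 8.02
ee_pos: [530.0, 430.7, 159.0]
ee_rot: [-180.0, 0.1, 74.5]
force: [-0.1, -0.1, -1.8]
gripper_width: 41.9
0.0047 -0.0019 -0.0003 -0.0001 0.0005 -0.0012 rows>=0.1 t 8.1167 [530.  430.6 159.9] [-1.7999e+02  5.0000e-02  7.4490e+01] F [ 1.  -0.6 -1.6] w 42.1
```

View pics/j2.png

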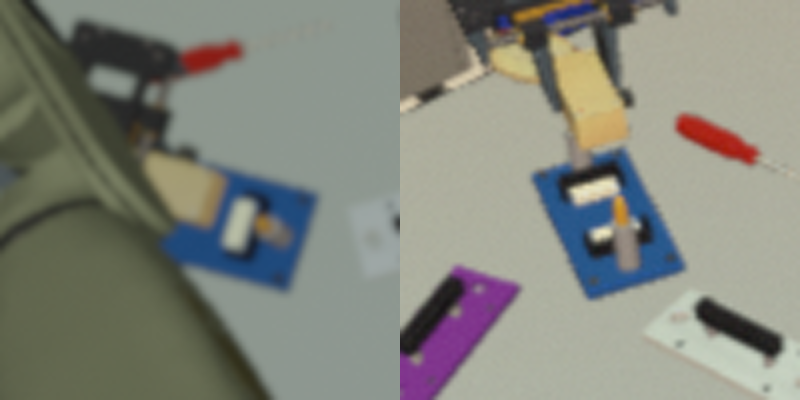

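Picture 6: the module hovers over the jig. Its free end shows at top (202,187) and scene (240,122), with the jig's near half visible in both. Measuring module against jig within each camera cancels the calibration bias.

```bash
cat > rel.py <<'E'
from fit import *
def endfit(im,n,win,J,p0,z,model,yaw):
    w=(*win,np.ones((win[3]-win[1],win[2]-win[0]),bool))
    f=lambda v:resid(im,n,place(jig(),J)+place(model,[v[0],v[1],yaw,z]),w)
    p=np.array(p0,float)
    for k in(6,2):
        r=minimize(f,p,method="Nelder-Mead",options=dict(initial_simplex=[p,p+[k,0],p+[0,k]],xatol=.03,fatol=1e-4));p=r.x
    return p,r.fun
E
python3 - <<'E'
from rel import *
J={"scene":[525.7,420.46,-15.45],"top":[525.38,416.24,-15.24]}
W={"scene":(227,116,252,134),"top":(190,174,214,204)}
m=module()+[("e",np.array([[a,-42,z] for a,z in((-21,0),(21,0),(21,34),(-21,34))]))]
e=np.array([530.0,430.6]);th=np.radians(74.5);T=np.array([[np.cos(th),np.sin(th)],[np.sin(th),-np.cos(th)]])
for n in C:
    im=cv2.imread(f"pics/{n}2.png")
    for z in(127.3,):
        p,f=endfit(im,n,W[n],J[n],e-16.4*T[0],z,m,-15.5)
        print(n,p.round(1),round(f,2),"module-TCP in tool xy",(T@(p-e)).round(2),"jig-module in tool",(T@(np.array(J[n][:2])-p)).round(2))
    # jig refit with near-half (pin_b) visible
E
```

```text
scene [524.4 415.8] 14.31 module-TCP in tool xy [-15.72  -1.41] jig-module in tool [ 4.8  -0.02]
top [524.8 413.3] 16.01 module-TCP in tool xy [-18.09  -0.41] jig-module in tool [ 3.02 -0.21]
```

```bash
python3 -m jog '0.0078 -0.0002 0.03 0 0 -0.0005;0.0078 -0.0002 0.07 0 0 -0.0005;0.0078 -0.0002 0.11 0 0 -0.0005;0.0078 -0.0002 0.14 0 0 -0.0005;0.0078 -0.0002 0.165 0 0 -0.0005;0.0078 -0.0002 0.18 0 0 -0.0005;0.0078 -0.0002 0.188 0 0 -0.0005;0.0078 -0.0002 0.188 0 0 -0.0005'; python3 - <<'E'
from workcell import *
import cv2,numpy as np
a,b=grab_frame("top"),grab_frame("scene")
cv2.imwrite("pics/top3.png",a[:,:,::-1]);cv2.imwrite("pics/scene3.png",b[:,:,::-1])
cv2.imwrite("pics/j3.png",np.hstack([cv2.resize(a[160:220,170:230],(400,400),interpolation=2),cv2.resize(b[110:170,210:270],(400,400),interpolation=2)])[:,:,::-1])
from rel import *
J={"scene":[525.7,420.46,-15.45],"top":[525.38,416.24,-15.24]}
W={"scene":(232,136,256,154),"top":(190,176,214,206)}
m=module()+[("e",np.array([[a,-42,z] for a,z in((-21,0),(21,0),(21,34),(-21,34))]))]
s=state();print(s["ee_pos"],s["ee_rot"],s["force"])
e=s["ee_pos"][:2];th=np.radians(s["ee_rot"][2]);T=np.array([[np.cos(th),np.sin(th)],[np.sin(th),-np.cos(th)]])
for n in C:
    im=cv2.imread(f"pics/{n}3.png")
    p,f=endfit(im,n,W[n],J[n],e-16.4*T[0],s["ee_pos"][2]-32.6,m,-15.5)
    print(n,p.round(1),round(f,2),"module-TCP in tool xy",(T@(p-e)).round(2),"jig-module in tool",(T@(np.array(J[n][:2])-p)).round(2))
E
```

```text
time_s: 8.78
ee_pos: [530.9, 433.7, 65.5]
ee_rot: [-180.0, 0.1, 74.5]
force: [-0.6, 0.1, -1.6]
gripper_width: 41.8
[531.40186974 434.47183317  66.72822132] [ 1.79961992e+02 -2.06606276e-02  7.45229310e+01] [ 0.4225493   0.13375793 -2.78544772]
scene [526.1 419.7] 13.64 module-TCP in tool xy [-15.66  -1.2 ] jig-module in tool [ 0.64 -0.56]
top [532.  431.4] 25.69 module-TCP in tool xy [-2.82  1.44] jig-module in tool [-16.35  -2.38]
```

View pics/j3.png

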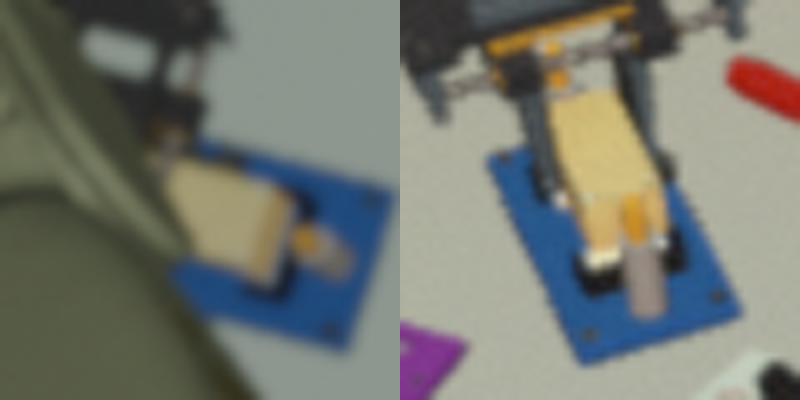

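Picture 7: the module is just above the cradle, centred between the stops in both views (end at top (212,195), scene (245,145)). I'll refit with the pin drawn in front.

```bash
python3 - <<'E'
from rel import *
J={"scene":[525.7,420.46,-15.45],"top":[525.38,416.24,-15.24]}
W={"scene":(232,136,256,156),"top":(200,184,220,206)}
m=module()+[("e",np.array([[a,-42,z] for a,z in((-21,0),(21,0),(21,34),(-21,34))]))]
e=np.array([531.4,434.47]);th=np.radians(74.52);T=np.array([[np.cos(th),np.sin(th)],[np.sin(th),-np.cos(th)]])
for n in C:
    im=cv2.imread(f"pics/{n}3.png");win=W[n];w=(*win,np.ones((win[3]-win[1],win[2]-win[0]),bool))
    Lj=place(jig(),J[n])
    f=lambda v:resid(im,n,Lj+place(m,[v[0],v[1],-15.5,34.1])+Lj[-3:],w)
    p=e-16.4*T[0]
    for k in(4,2): p=minimize(f,p,method="Nelder-Mead",options=dict(initial_simplex=[p,p+[k,0],p+[0,k]],xatol=.03,fatol=1e-4)).x
    print(n,p.round(1),round(f(p),2),"module-TCP in tool xy",(T@(p-e)).round(2),"jig-module in tool",(T@(np.array(J[n][:2])-p)).round(2))
    # jig refit with module fixed
    g=lambda q:resid(im,n,(lambda L:L+place(m,[p[0],p[1],-15.5,34.1])+L[-3:])(place(jig(),q)),w)
E
python3 go.py 531.4 434.5 54.5 74.5
```

```text
scene [525.9 418.9] 11.69 module-TCP in tool xy [-16.44  -1.19] jig-module in tool [ 1.41 -0.57]
top [527.4 415.9] 7.71 module-TCP in tool xy [-18.96   1.1 ] jig-module in tool [-0.21 -2.04]
0.0000 -0.0000 0.0245 0.0004 -0.0002 0.0003 rows>=0.3 t 8.8833 [531.4 434.5  66.7] [ 1.7996e+02 -2.0000e-02  7.4520e+01] F [ 0.4  0.1 -2.8] w 41.9
```

```bash
python3 -m jog '0.0012 -0.0014 0.002 0 0 0;0.0012 -0.0014 0.006 0 0 0;0.0012 -0.0014 0.01 0 0 0;0.0012 -0.0014 0.014 0 0 0;0.0012 -0.0014 0.017 0 0 0;0.0012 -0.0014 0.0194 0 0 0;0.0012 -0.0014 0.0194 0 0 0'; python3 go.py 531.4 434.5 54.5 74.5
```

```text
time_s: 9.47
ee_pos: [531.2, 435.2, 60.6]
ee_rot: [179.9, -0.1, 74.5]
force: [-3.5, -4.5, 13.6]
gripper_width: 42.2
-0.0012 0.0008 0.0122 0.0014 -0.0010 0.0005 rows>=0.1 t 9.4667 [531.2 435.2  60.6] [ 1.7988e+02 -9.0000e-02  7.4550e+01] F [-3.5 -4.5 13.6] w 42.2
```

```bash
python3 - <<'E'
from workcell import *
import cv2,numpy as np
s=state();print(s["torque"],s["force"])
a,b=grab_frame("top"),grab_frame("scene")
cv2.imwrite("pics/top4.png",a[:,:,::-1]);cv2.imwrite("pics/scene4.png",b[:,:,::-1])
cv2.imwrite("pics/j4.png",np.hstack([cv2.resize(a[175:215,185:225],(400,400),interpolation=2),cv2.resize(b[125:165,225:265],(400,400),interpolation=2)])[:,:,::-1])
E
```

```text
[-0.6363513   0.74978701  0.08578222] [-3.49227145 -4.46411215 13.62124172]
```

View pics/j4.png

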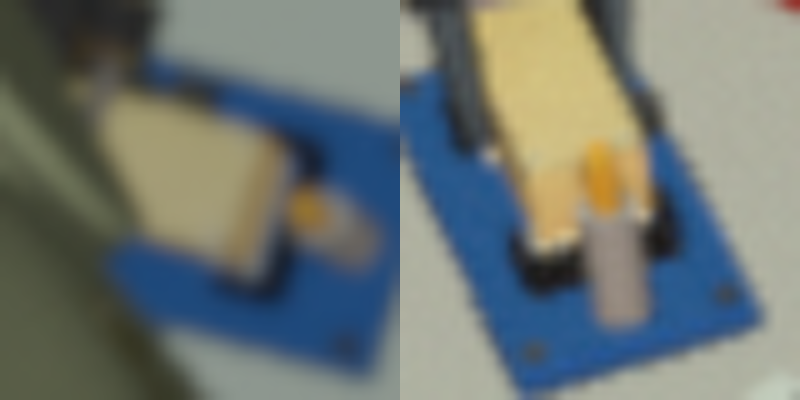

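Picture 8: contact came early, and the moment points to the −x/−y side stop. The top view agrees: the +x stops show clearly at about (215,190) and (205,184) while the −x ones are hidden, so the module is too far to −x. I'll back off a little and refit jig and module together.

```bash
python3 -m jog '0 0 -0.003 0 0 0;0 0 -0.007 0 0 0;0 0 -0.01 0 0 0;0 0 -0.01 0 0 0'; cat > joint.py <<'E'
from rel import *
from workcell import *
J={"scene":[525.7,420.46,-15.45],"top":[525.38,416.24,-15.24]}
m=module()+[("e",np.array([[a,-42,z] for a,z in((-21,0),(21,0),(21,34),(-21,34))]))]
def run(ims,e,yaw,z,off=-17):
  th=np.radians(yaw);T=np.array([[np.cos(th),np.sin(th)],[np.sin(th),-np.cos(th)]])
  for n in C:
    im=ims[n]
    x0,y0,x1,y1={"top":(196,178,232,216),"scene":(220,138,268,174)}[n]
    yy,xx=np.mgrid[y0:y1,x0:x1]
    k=np.ones(xx.shape,bool)
    if n=="top": k=(xx>198+(yy-178)*.33)
    w=(x0,y0,x1,y1,k)
    def f(v):
        Lj=place(jig(),[v[2],v[3],v[4]])
        return resid(im,n,Lj+place(m,[v[0],v[1],yaw-90,z])+Lj[-3:],w)
    p=np.r_[e+off*T[0],J[n]]
    for k in(4,2,1): p=minimize(f,p,method="Nelder-Mead",options=dict(initial_simplex=np.vstack([p,p+k*np.diag([1,1,1,1,.5])]),xatol=.03,fatol=1e-4,maxiter=400)).x
    print(n,p.round(1),round(f(p),2),"mod-TCP",(T@(p[:2]-e)).round(2),"jig-mod",(T@(p[2:4]-p[:2])).round(2))
E
python3 - <<'E'
from joint import *
print("pic3");run({n:cv2.imread(f"pics/{n}3.png")for n in C},np.array([531.4,434.47]),74.52,34.1)
print("pic4");run({n:cv2.imread(f"pics/{n}4.png")for n in C},np.array([531.2,435.2]),74.55,28.)
ims={n:grab_frame(n)[:,:,::-1].copy() for n in C};s=state();print(s["ee_pos"],s["ee_rot"],s["force"],s["torque"])
run(ims,s["ee_pos"][:2],s["ee_rot"][2],s["ee_pos"][2]-32.6)
E
```

```text
time_s: 9.9
ee_pos: [531.2, 435.2, 65.6]
ee_rot: [179.9, -0.1, 74.5]
force: [-0.6, 0.2, -2.7]
gripper_width: 41.4
pic3
scene [526.9 419.6 526.  420.4 -15.7] 16.97 mod-TCP [-15.5   -0.41] jig-mod [ 0.51 -1.06]
top [528.2 417.3 525.  415.9 -15.2] 7.62 mod-TCP [-17.44   1.49] jig-mod [-2.14 -2.66]
pic4
scene [526.2 420.6 526.2 421.  -15.9] 16.76 mod-TCP [-15.39  -0.93] jig-mod [ 0.36 -0.15]
top [528.5 419.4 525.1 415.9 -15.2] 7.7 mod-TCP [-15.93   1.65] jig-mod [-4.26 -2.44]
[530.99124518 435.05806216  65.0446881 ] [ 1.79905570e+02 -5.45886396e-02  7.45459586e+01] [ 1.02785223  0.16162063 -2.0912598 ] [-0.06626891  0.03369251  0.04550347]
scene [526.2 419.5 526.1 421.1 -15.6] 16.94 mod-TCP [-16.25  -0.48] jig-mod [ 1.49 -0.48]
top [528.2 418.6 524.9 416.1 -15. ] 7.18 mod-TCP [-16.62   1.71] jig-mod [-3.32 -2.55]
```

```bash
python3 -m jog '0 0 -0.006 0 0 0;0 0 -0.012 0 0 0;-0.0025 -0.001 -0.012 0 0 0;-0.005 -0.002 -0.012 0 0 0;-0.005 -0.002 -0.006 0 0 0;-0.005 -0.002 0 0 0 0;-0.005 -0.002 0.005 0 0 0;-0.005 -0.002 0.009 0 0 0;-0.005 -0.002 0.009 0 0 0'; python3 - <<'E'
from workcell import *
for i in range(3):
    s=state()
    grab_frame("top")
    print(s["ee_pos"].round(2),s["force"].round(1),s["torque"].round(2))
E
```

```text
time_s: 10.75
ee_pos: [529.0, 432.7, 59.7]
ee_rot: [180.0, 0.0, 74.5]
force: [-1.0, 0.1, -3.0]
gripper_width: 42.1
[529.01 432.68  59.67] [-1.   0.1 -3. ] [-0.03  0.08 -0.06]
[529.17 432.79  60.03] [ 1.2  0.1 -1.3] [ 0.02  0.04 -0.05]
[529.29 432.91  60.29] [ 0.3 -0.  -2.7] [-0.12  0.06 -0.02]
```

```bash
python3 -m jog '0 0 0.002 0 0 0;0 0 0.004 0 0 0;0 0 0.006 0 0 0;0 0 0.008 0 0 0;0 0 0.008 0 0 0'; python3 -m jog '0 0 0 0 0 0;0 0 0.001 0 0 0;0 0 0.002 0 0 0;0 0 0.002 0 0 0'
```

```text
time_s: 11.32
ee_pos: [529.4, 433.0, 56.5]
ee_rot: [179.9, -0.1, 74.6]
force: [-0.3, 0.1, -2.7]
gripper_width: 41.7
time_s: 11.65
ee_pos: [529.4, 433.1, 56.3]
ee_rot: [179.9, -0.1, 74.5]
force: [-0.6, 0.1, 3.3]
gripper_width: 41.6
```

```bash
python3 -m jog '0 0 0.001 0 0 0;0 0 0.002 0 0 0;0 0 0.003 0 0 0;0 0 0.003 0 0 0;0 0 0.003 0 0 0'; python3 - <<'E'
from workcell import *
import cv2,numpy as np
s=state();print(s["ee_pos"].round(2),s["force"].round(1),s["torque"].round(2))
a,b=grab_frame("top"),grab_frame("scene")
cv2.imwrite("pics/j5.png",np.hstack([cv2.resize(a[175:215,185:225],(400,400),interpolation=2),cv2.resize(b[125:165,225:265],(400,400),interpolation=2)])[:,:,::-1])
E
```

```text
time_s: 12.07
ee_pos: [529.6, 433.4, 55.7]
ee_rot: [179.9, -0.1, 74.5]
force: [-1.3, -0.5, 4.5]
gripper_width: 42.1
[529.56 433.36  55.66] [-1.3 -0.5  4.5] [-0.47  0.55 -0.07]
```

View pics/j5.png

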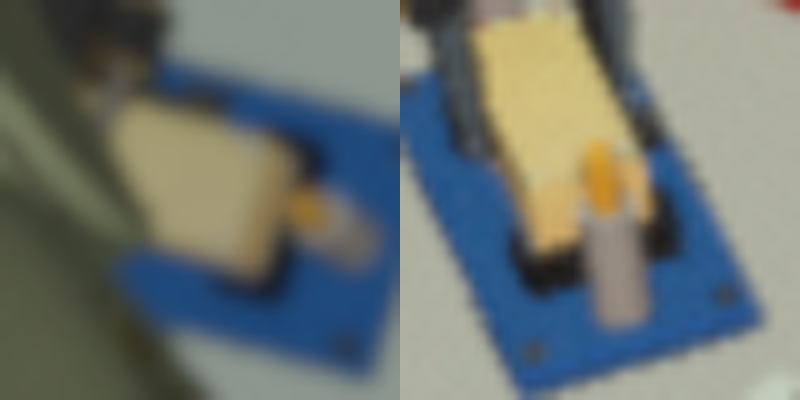

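Picture 9: the module is down inside the stops at its visible end (scene (240,148), top (212,195)). The force suggests the −y end touched first, so I'll ease down about 1 mm more to level it, then release.

```bash
python3 -m jog '0 0 0.001 0 0 0;0 0 0.002 0 0 0;0 0 0.003 0 0 0;0 0 0.003 0 0 0;0 0 0.003 0 0 0'; python3 -c "
from workcell import *
s=state();print(s['ee_pos'].round(2),s['force'].round(1),s['torque'].round(2))"
```

```text
time_s: 12.58
ee_pos: [529.7, 433.8, 54.7]
ee_rot: [179.9, -0.2, 74.5]
force: [-1.1, -0.4, 5.0]
gripper_width: 42.0
[529.69 433.76  54.75] [-1.1 -0.4  5. ] [-0.41  0.51 -0.09]
```

```bash
python3 -m jog '0 0 0.0006 0 0 0;0 0 0.001 0 0 0;0 0 0.001 0 0 0' - 6; python3 -m jog '0 0 0 0 0 0;0 0 0 0 0 0;0 0 0 0 0 0;0 0 0 0 0 0;0 0 0 0 0 0;0 0 0 0 0 0' 0.9; python3 -m jog '0 0 -0.02 0 0 0;0 0 -0.06 0 0 0;0 0 -0.11 0 0 0;0 0 -0.17 0 0 0;0 0 -0.23 0 0 0;0 0 -0.27 0 0 0;0 0 -0.28 0 0 0;0 0 -0.28 0 0 0'; python3 go.py 523 212 180 105.7
```

```text
time_s: 12.83
ee_pos: [529.7, 434.0, 54.1]
ee_rot: [179.9, -0.2, 74.5]
force: [-0.7, 1.0, 2.1]
gripper_width: 42.2
time_s: 13.33
ee_pos: [529.8, 434.0, 54.0]
ee_rot: [179.9, -0.2, 74.5]
force: [-0.3, -0.8, 0.2]
gripper_width: 78.6
time_s: 14.0
ee_pos: [530.0, 434.1, 196.5]
ee_rot: [179.7, -0.4, 74.5]
force: [1.2, 0.4, -0.4]
gripper_width: 86.4
-0.4320 0.1049 0.0304 0.0046 -0.0037 -0.3464 rows>=5.3 t 14.0 [530.  434.1 196.5] [179.7   -0.42  74.53] F [ 1.2  0.4 -0.4] w 86.4
```

```bash
python3 -m jog '-0.05 0.012 0 0.0046 -0.0037 -0.05;-0.13 0.031 0.01 0.0046 -0.0037 -0.11;-0.21 0.05 0.02 0.0046 -0.0037 -0.18;-0.29 0.07 0.03 0.0046 -0.0037 -0.25;-0.36 0.087 0.03 0.0046 -0.0037 -0.31;-0.41 0.1 0.03 0.0046 -0.0037 -0.345;-0.432 0.105 0.03 0.0046 -0.0037 -0.3464;-0.432 0.105 0.03 0.0046 -0.0037 -0.3464;-0.432 0.105 0.03 0.0046 -0.0037 -0.3464'; python3 - <<'E'
from joint import *
a={n:grab_frame(n)[:,:,::-1].copy() for n in C}
for n in C: cv2.imwrite(f"pics/{n}6.png",a[n])
cv2.imwrite("pics/j6.png",np.hstack([cv2.resize(a["top"][165:225,170:230],(400,400),interpolation=2),cv2.resize(a["scene"][110:170,210:270],(400,400),interpolation=2)]))
E
python3 go.py 523.2 212 40 105.7
```

```text
time_s: 14.75
ee_pos: [522.9, 212.2, 179.4]
ee_rot: [-179.9, -0.0, 105.6]
force: [0.9, 0.1, -0.1]
gripper_width: 86.9
-0.0028 -0.0005 0.2794 -0.0002 -0.0004 0.0003 rows>=3.4 t 14.85 [523.1 213.3 179.7] [-1.7998e+02 -4.0000e-02  1.0572e+02] F [-0.1  0.  -0.6] w 86.8
```

View pics/j6.png

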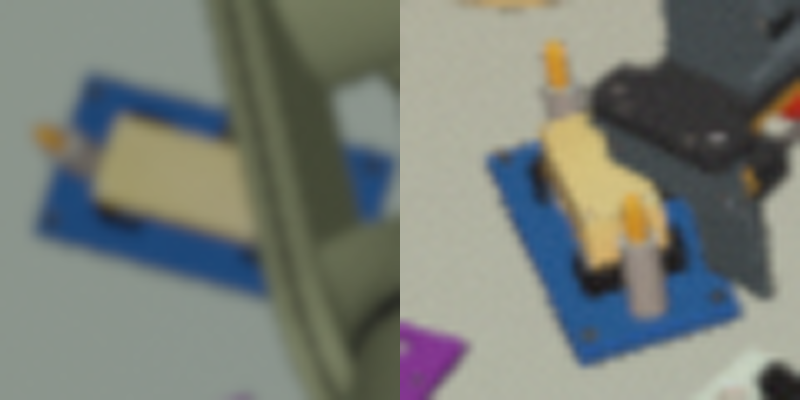

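```bash
python3 - <<'E'
from joint import *
from scipy.spatial.transform import Rotation as Ro
M=m+[("e2",np.array([[a,42,z] for a,z in((-21,0),(21,0),(21,34),(-21,34))]))]
W={"top":(174,174,204,212),"scene":(224,120,252,160)}
for n in C:
    im=cv2.imread(f"pics/{n}6.png");x0,y0,x1,y1=W[n];yy,xx=np.mgrid[y0:y1,x0:x1]
    k=(xx<200+(yy-165)*.18) if n=="top" else (xx<240+(yy-127)*1.0)&(xx<255)
    k=k if n=="top" else (yy>=127)&(xx<238+(yy-127)*.8)
    w=(x0,y0,x1,y1,k)
    def f(v):
        R=Ro.from_euler("x",v[3],degrees=True)
        mm=[(l,R.apply(P-[0,0,17])+[0,0,17+v[4]]) for l,P in module()] 
        if n=="scene": mm.append(("e",R.apply(m[-1][1]-[0,0,17])+[0,0,17+v[4]]))
        Lj=place(jig(),[*J[n][:2],J[n][2]])
        A=place(mm,[v[0],v[1],v[2],22])
        return resid(im,n,Lj+A+(Lj[-3:] if n=="scene" else []),w)
    for free in((1,1,1,0,0),(1,1,1,1,1)):
        p=np.r_[J[n],0,0];F=np.array(free,bool)
        g=lambda q:f(np.where(F,np.r_[q,np.zeros(5-len(q))] if len(q)<5 else q,p*~F))
        q=p[:F.sum()]
        for kk in(3,1): q=minimize(g,q,method="Nelder-Mead",options=dict(initial_simplex=np.vstack([q,q+kk*np.eye(len(q))]),xatol=.03,fatol=1e-4)).x
        print(n,free,(q[:3]-J[n]).round(2),q[3:].round(2),round(g(q),2))
E
```

```text
scene (1, 1, 1, 0, 0) [0.31 1.72 0.51] [] 11.8
scene (1, 1, 1, 1, 1) [ 0.85  1.35 -0.42] [-3.79 -0.97] 11.7
top (1, 1, 1, 0, 0) [ 1.2   0.5  -0.12] [] 6.1
top (1, 1, 1, 1, 1) [ 0.73 -0.2  -0.14] [0.37 2.1 ] 6.09
```

Picture 10: the module sits between the stops at both ends (top (193,190), scene (240,142)). Fits put it within 2 mm of the jig centre and level, inside the play. Now the cover handle.

```bash
python3 -m jog '-0.0028 -0.0005 0.05 0 0 0;-0.0028 -0.0005 0.12 0 0 0;-0.0028 -0.0005 0.18 0 0 0;-0.0028 -0.0005 0.23 0 0 0;-0.0028 -0.0005 0.265 0 0 0;-0.0028 -0.0005 0.28 0 0 0;-0.0028 -0.0005 0.2873 0 0 0;-0.0028 -0.0005 0.2873 0 0 0;-0.0028 -0.0005 0.2873 0 0 0'; python3 -m jog '0 0 0 0 0 0;0 0 0 0 0 0;0 0 0 0 0 0;0 0 0 0 0 0;0 0 0 0 0 0;0 0 0 0 0 0;0 0 0 0 0 0;0 0 0 0 0 0;0 0 0 0 0 0;0 0 0 0 0 0;0 0 0 0 0 0;0 0 0 0 0 0' -1 40;python3 -m jog '0 0 0 0 0 0;0 0 0 0 0 0;0 0 0 0 0 0;0 0 0 0 0 0;0 0 0 0 0 0;0 0 0 0 0 0'
```

```text
time_s: 15.6
ee_pos: [524.0, 212.9, 37.0]
ee_rot: [179.9, -0.1, 105.8]
force: [-0.0, -0.1, 0.5]
gripper_width: 86.7
time_s: 16.6
ee_pos: [524.1, 212.9, 36.9]
ee_rot: [179.9, -0.0, 105.8]
force: [0.1, 0.4, -0.7]
gripper_width: 15.8
time_s: 17.1
ee_pos: [524.1, 212.9, 36.9]
ee_rot: [179.9, -0.0, 105.8]
force: [0.2, -0.8, -0.9]
gripper_width: 15.6
```

```bash
python3 -m jog '0 0 -0.02 0 0 0;0 0 -0.06 0 0 0;0 0 -0.11 0 0 0;0 0 -0.17 0 0 0;0 0 -0.22 0 0 0;0 0 -0.25 0 0 0;0 0 -0.26 0 0 0;0 0 -0.26 0 0 0'; python3 go.py 525.7 419 152 74.65
```

```text
time_s: 17.77
ee_pos: [524.2, 212.9, 168.3]
ee_rot: [179.8, -0.1, 105.8]
force: [-0.2, 0.3, -2.6]
gripper_width: 15.6
0.3960 0.1147 0.0335 0.0024 -0.0014 0.3457 rows>=5.0 t 17.7667 [524.2 212.9 168.3] [ 1.7976e+02 -6.0000e-02  1.0576e+02] F [-0.2  0.3 -2.6] w 15.6
```

```bash
python3 -m jog '0.03 0.009 0 0.0024 -0.0014 0.03;0.08 0.024 0 0.0024 -0.0014 0.08;0.14 0.042 0 0.0024 -0.0014 0.14;0.2 0.06 0 0.0024 -0.0014 0.2;0.26 0.077 0.01 0.0024 -0.0014 0.25;0.31 0.091 0.02 0.0024 -0.0014 0.29;0.35 0.102 0.03 0.0024 -0.0014 0.32;0.38 0.11 0.0335 0.0024 -0.0014 0.34;0.396 0.1147 0.0335 0.0024 -0.0014 0.3457;0.396 0.1147 0.0335 0.0024 -0.0014 0.3457;0.396 0.1147 0.0335 0.0024 -0.0014 0.3457'; python3 - <<'E'
from joint import *
a={n:grab_frame(n)[:,:,::-1].copy() for n in C}
for n in C: cv2.imwrite(f"pics/{n}7.png",a[n])
cv2.imwrite("pics/j7.png",np.hstack([cv2.resize(a["top"][160:220,170:230],(400,400),interpolation=2),cv2.resize(a["scene"][100:160,210:270],(400,400),interpolation=2)]))
E
python3 go.py 525.7 419 152 74.65
```

```text
time_s: 18.68
ee_pos: [525.2, 418.3, 150.8]
ee_rot: [-179.9, 0.1, 74.7]
force: [-0.6, 0.7, -3.3]
gripper_width: 15.5
0.0025 -0.0005 -0.0006 -0.0003 0.0009 -0.0002 rows>=0.0 t 18.7833 [525.6 417.7 151.7] [-1.7997e+02  8.0000e-02  7.4630e+01] F [ 0.2 -0.4 -3.1] w 16.0
```

View pics/j7.png

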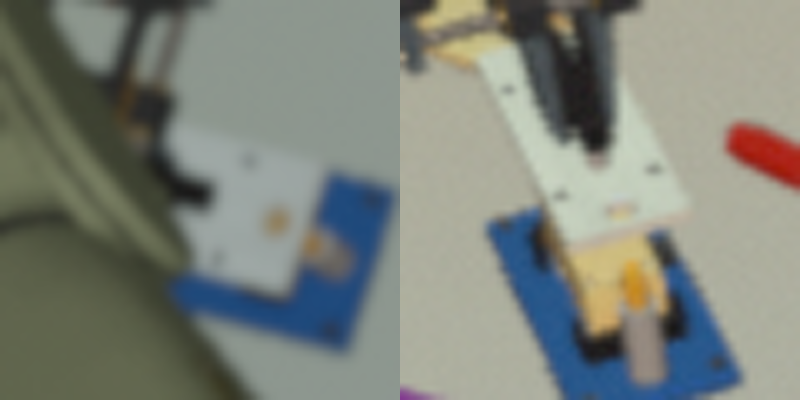

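Picture 11: the cover hovers level over the jig, its near end at top (216,195) and scene (244,135), roughly above pin_b. Now the relative fit of cover against jig in both cameras.

```bash
cat > cov.py <<'E'
from joint import *
def covrel(ims,e,yaw,z,W):
  th=np.radians(yaw);T=np.array([[np.cos(th),np.sin(th)],[np.sin(th),-np.cos(th)]])
  c=cover();c+=[("ce",np.array([[a,-80,h] for a,h in((-32,0),(32,0),(32,8),(-32,8))]))]
  c=[x for x in c if x[0][0]!="p" or x[0][:2]=="pl"]
  for n in C:
    x0,y0,x1,y1=W[n];yy,xx=np.mgrid[y0:y1,x0:x1]
    k=(xx>199+(yy-182)*.33) if n=="top" else np.ones(xx.shape,bool)
    w=(x0,y0,x1,y1,k);im=ims[n]
    mo=place(module(),[*J[n],22])
    def f(v,jx=None):
        L=place(jig(),[v[2],v[3],J[n][2]])
        return resid(im,n,L+mo+L[-3:]+place(c,[v[0],v[1],yaw-90,z]),w)
    p=np.r_[e,J[n][:2]]
    for k in(4,2,1): p=minimize(f,p,method="Nelder-Mead",options=dict(initial_simplex=np.vstack([p,p+k*np.eye(4)]),xatol=.03,fatol=1e-4,maxiter=400)).x
    print(n,p.round(1),round(f(p),2),"cov-TCP",(T@(p[:2]-e)).round(2),"jig-cov",(T@(p[2:]-p[:2])).round(2),"J0-cov",(T@(np.array(J[n][:2])-p[:2])).round(2))
E
python3 - <<'E'
from cov import *
covrel({n:cv2.imread(f"pics/{n}7.png")for n in C},np.array([525.6,417.7]),74.63,114.8,{"top":(199,184,232,216),"scene":(220,124,266,166)})
E
```

```text
scene [523.1 416.1 525.5 419.6] 11.26 cov-TCP [-2.16 -1.97] jig-cov [4.   1.34] J0-cov [4.85 1.34]
top [525.  415.7 525.4 415.8] 4.4 cov-TCP [-2.05 -0.05] jig-cov [0.18 0.36] J0-cov [0.58 0.22]
```

```bash
python3 -m jog '0.001 0.0008 0.01 0 0 0;0.001 0.0008 0.02 0 0.0009 0;0.001 0.0008 0.03 0 0.0009 0;0.001 0.0008 0.04 0 0.0009 0;0.001 0.0008 0.045 0 0.0009 0;0.001 0.0008 0.047 0 0.0009 0;0.001 0.0008 0.047 0 0.0009 0'; python3 - <<'E'
from cov import *
a={n:grab_frame(n)[:,:,::-1].copy() for n in C}
for n in C: cv2.imwrite(f"pics/{n}8.png",a[n])
s=state();print(s["ee_pos"].round(2),s["ee_rot"].round(2),s["force"].round(1),s["torque"].round(2))
covrel(a,s["ee_pos"][:2],s["ee_rot"][2],s["ee_pos"][2]-36.9,{"top":(199,184,232,216),"scene":(220,132,266,170)})
E
```

```text
time_s: 19.37
ee_pos: [526.0, 417.9, 127.7]
ee_rot: [-180.0, 0.0, 74.6]
force: [-0.2, -0.1, -4.1]
gripper_width: 15.7
[526.25 418.22 128.32] [-1.7999e+02 -2.0000e-02  7.4640e+01] [-0.3  0.2 -3.1] [-0.09  0.02  0.03]
scene [524.5 418.4 525.7 420.4] 7.26 cov-TCP [-0.26 -1.8 ] jig-cov [2.19 0.74] J0-cov [2.27 0.67]
top [526.  415.9 525.2 415.6] 4.89 cov-TCP [-2.32  0.42] jig-cov [-0.5  -0.76] J0-cov [ 0.18 -0.74]
```

```bash
python3 -m jog '0.0012 0 0.003 0 0 0;0.0012 0 0.006 0 0 0;0.0012 0 0.009 0 0 0;0.0012 0 0.012 0 0 0;0.0012 0 0.015 0 0 0;0.0012 0 0.015 0 0 0'; python3 -c "
from workcell import *
s=state();print(s['ee_pos'].round(2),s['ee_rot'].round(2),s['force'].round(1),s['torque'].round(2))"
```

```text
time_s: 19.97
ee_pos: [526.2, 418.6, 120.4]
ee_rot: [-180.0, 0.0, 74.6]
force: [0.0, -0.7, -2.5]
gripper_width: 16.1
[526.19 418.65 120.36] [-1.7996e+02  2.0000e-02  7.4630e+01] [ 0.  -0.7 -2.5] [-0.14  0.06 -0.05]
```

```bash
S='from workcell import *
s=state();print(s["ee_pos"].round(2),s["ee_rot"].round(2),s["force"].round(1),s["torque"].round(2))'; python3 -m jog '0 0 0.001 0 0 0;0 0 0.003 0 0 0;0 0 0.005 0 0 0;0 0 0.005 0 0 0;0 0 0.005 0 0 0' >/dev/null; python3 -c "$S";
```

```text
[526.18 418.6  117.78] [-1.7996e+02  2.0000e-02  7.4630e+01] [ 0.1 -0.2 -4.2] [-0.11  0.06 -0.01]
```

```bash
S='from workcell import *
s=state();print(s["ee_pos"].round(2),s["ee_rot"].round(2),s["force"].round(1),s["torque"].round(2))'; python3 -m jog '0 0 0.001 0 0 0;0 0 0.003 0 0 0;0 0 0.004 0 0 0;0 0 0.004 0 0 0;0 0 0.004 0 0 0' >/dev/null; python3 -c "$S"; python3 -m jog '0 0 0.001 0 0 0;0 0 0.002 0 0 0;0 0 0.003 0 0 0;0 0 0.003 0 0 0;0 0 0.003 0 0 0' >/dev/null; python3 -c "$S"
```

```text
[526.   418.44 115.69] [-1.7994e+02  5.0000e-02  7.4640e+01] [-1.1 -0.3 -2.3] [-0.23  0.19  0.02]
[525.85 418.26 114.  ] [-1.7992e+02  9.0000e-02  7.4630e+01] [-0.5 -1.5 -2.5] [-0.38  0.24  0.03]
```

```bash
S='from workcell import *
s=state();print(s["ee_pos"].round(2),s["ee_rot"].round(2),s["force"].round(1),s["torque"].round(2))'; python3 -m jog '-0.0008 -0.0002 0.001 0 -0.001 0;-0.0008 -0.0002 0.003 0 -0.001 0;-0.0008 -0.0002 0.005 0 -0.001 0;-0.0008 -0.0002 0.007 0 -0.001 0;-0.0008 -0.0002 0.007 0 -0.001 0' >/dev/null; python3 -c "$S"; python3 -m jog '0 0 0.001 0 0 0;0 0 0.003 0 0 0;0 0 0.005 0 0 0;0 0 0.007 0 0 0;0 0 0.007 0 0 0' >/dev/null; python3 -c "$S"
```

```text
[525.66 418.01 110.17] [-1.7992e+02  1.7000e-01  7.4640e+01] [ 0.2 -0.1 -2.7] [-0.04  0.08  0.03]
[525.56 417.91 106.37] [-179.9     0.19   74.64] [ 0.5  0.2 -2.4] [-0.09  0.12  0.  ]
```

```bash
python3 go.py 525.5 417.9 99 74.64
```

```text
0.0000 -0.0001 0.0147 -0.0011 0.0021 -0.0000 rows>=0.2 t 22.05 [525.6 417.9 106.4] [-179.9     0.19   74.64] F [ 0.5  0.2 -2.4] w 15.8
```

```bash
S='from workcell import *
s=state();print(s["ee_pos"].round(2),s["ee_rot"].round(2),s["force"].round(1),s["torque"].round(2))'; python3 -m jog '0 0 0.001 -0.001 0.002 0;0 0 0.003 -0.001 0.002 0;0 0 0.005 -0.001 0.002 0;0 0 0.008 -0.001 0.002 0;0 0 0.011 -0.001 0.002 0;0 0 0.0145 -0.001 0.002 0;0 0 0.0145 -0.001 0.002 0;0 0 0.0145 -0.001 0.002 0' >/dev/null; python3 -c "$S"; python3 -m jog '0 0 0.0005 0 0 0;0 0 0.0015 0 0 0;0 0 0.0025 0 0 0;0 0 0.003 0 0 0;0 0 0.003 0 0 0' >/dev/null; python3 -c "$S"
```

```text
[525.46 417.85  98.9 ] [-1.7998e+02  3.0000e-02  7.4640e+01] [-0.4 -0.3 -2.8] [-0.06  0.04  0.01]
[525.43 417.8   97.3 ] [-1.7998e+02  4.0000e-02  7.4640e+01] [-0.1 -0.7 -3.9] [-0.09  0.1   0.03]
```

```bash
S='from workcell import *
s=state();print(s["ee_pos"].round(2),s["ee_rot"].round(2),s["force"].round(1),s["torque"].round(2))'; python3 -m jog '0 0 0.0005 0 0 0;0 0 0.001 0 0 0;0 0 0.0015 0 0 0;0 0 0.0015 0 0 0' >/dev/null; python3 -c "$S"; python3 -m jog '0 0 0.0005 0 0 0;0 0 0.001 0 0 0;0 0 0.001 0 0 0;0 0 0.001 0 0 0' >/dev/null; python3 -c "$S"
```

```text
[525.48 417.82  96.94] [-1.7999e+02  2.0000e-02  7.4640e+01] [-0.5 -0.4 -1.1] [-0.12  0.17  0.01]
[525.5  417.79  96.9 ] [-1.800e+02  1.000e-02  7.464e+01] [-1.5 -1.3  2.4] [-0.27  0.3   0.06]
```

Contact at TCP 96.9, exactly the computed home height. One small nudge, then release.

```bash
python3 -m jog '0 0 0.0006 0 0 0;0 0 0.001 0 0 0;0 0 0.001 0 0 0'; python3 -m jog '0 0 0 0 0 0;0 0 0 0 0 0;0 0 0 0 0 0;0 0 0 0 0 0;0 0 0 0 0 0;0 0 0 0 0 0;0 0 0 0 0 0' 0.3 ; python3 -m jog '0 0 -0.02 0 0 0;0 0 -0.06 0 0 0;0 0 -0.11 0 0 0;0 0 -0.17 0 0 0;0 0 -0.22 0 0 0;0 0 -0.24 0 0 0;0 0 -0.24 0 0 0'; python3 go.py 440 230 240 74.6
```

```text
time_s: 24.05
ee_pos: [525.5, 417.8, 96.9]
ee_rot: [180.0, -0.0, 74.6]
force: [-2.0, -1.8, 4.0]
gripper_width: 15.7
time_s: 24.63
ee_pos: [525.5, 417.8, 96.8]
ee_rot: [180.0, -0.0, 74.6]
force: [-0.5, -0.6, -0.2]
gripper_width: 58.1
time_s: 25.22
ee_pos: [526.7, 418.7, 220.6]
ee_rot: [179.8, -0.3, 74.6]
force: [0.3, 0.8, 0.8]
gripper_width: 58.9
-0.4096 -0.0670 -0.0414 0.0027 -0.0036 0.0004 rows>=5.0 t 25.2167 [526.7 418.7 220.6] [179.75  -0.32  74.64] F [0.3 0.8 0.8] w 58.9
```

```bash
python3 -m jog '-0.05 -0.008 -0.005 0 0 0;-0.13 -0.02 -0.01 0 0 0;-0.21 -0.034 -0.02 0 0 0;-0.29 -0.047 -0.03 0 0 0;-0.36 -0.059 -0.04 0 0 0;-0.4 -0.067 -0.04 0 0 0;-0.41 -0.067 -0.04 0 0 0;-0.41 -0.067 -0.04 0 0 0'; python3 - <<'E'
from cov import *
a={n:grab_frame(n)[:,:,::-1].copy() for n in C}
cv2.imwrite("pics/j9.png",np.hstack([cv2.resize(a["top"][155:235,150:230],(400,400),interpolation=2),cv2.resize(a["scene"][100:180,200:280],(400,400),interpolation=2)]))
# compare hypotheses for cover height in scene, jig frame fixed
E
```

```text
time_s: 25.88
ee_pos: [439.0, 228.6, 238.4]
ee_rot: [179.8, -0.3, 74.5]
force: [0.2, -0.1, 0.4]
gripper_width: 59.1
```

View pics/j9.png

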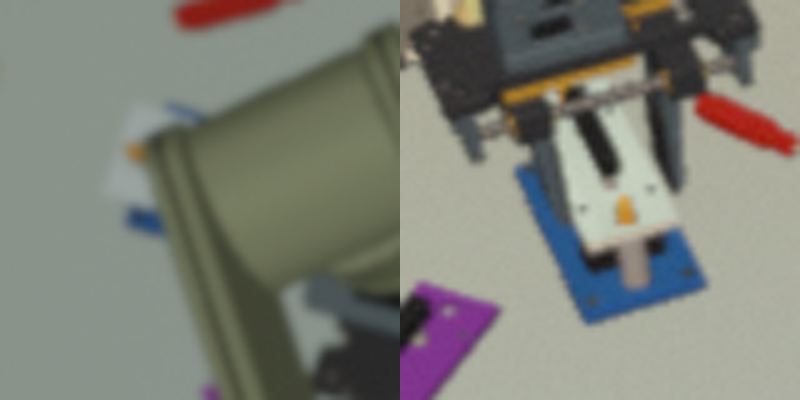

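Picture 12 (last): the plate lies on the jig with brass pins standing through both holes (scene (245,142), top (177,185)), and the gripper is clear. I'll move out of view and check the fit in numbers.

```bash
python3 -m jog '-0.06 0 0 0 0 0;-0.14 0 0 0 0 0;-0.22 0 0 0 0 0;-0.3 0 0 0 0 0;-0.38 0 0 0 0 0;-0.46 0 0 0 0 0;-0.54 0 0 0 0 0;-0.62 0 0 0 0 0;-0.68 0 0 0 0 0;-0.72 0 0 0 0 0;-0.72 0 0 0 0 0'; python3 - <<'E'
from joint import *
a={n:grab_frame(n)[:,:,::-1].copy() for n in C}
c=[x for x in cover() if x[0]!="hole"]
for n in C:
    cv2.imwrite(f"pics/{n}9.png",a[n])
    Lj=place(jig(),J[n]);q=np.vstack([proj(P,n) for _,P in Lj]);x0,y0=(q.min(0)-6).astype(int);x1,y1=(q.max(0)+7).astype(int)
    w=(x0,y0,x1,y1,np.ones((y1-y0,x1-x0),bool));mo=place(module(),[*J[n],22])
    pins=[x for x in Lj if x[0]=="pin"]
    # v: x,y,yaw,z,tilt about x (mm rise per 66)
    def f(v):
        A=[(l,P+np.c_[np.zeros((len(P),2)),P[:,1]*v[4]/66]) for l,P in c]; A=place(A,v[:4]); k=next(i for i,x in enumerate(A) if x[0]=="post")
        A=A[:k]+[("pin",np.vstack([P[P[:,2]>68] if (P[:,2]>68).any() else P])) for l,P in pins if P[:,2].max()>70]+A[k:]
        return resid(a[n],n,Lj+mo+A,w)
    for T0 in (0,):
        p=np.r_[J[n],60,T0]
        for k in(3,1): p=minimize(f,p,method="Nelder-Mead",options=dict(initial_simplex=np.vstack([p,p+k*np.diag([1,1,1,2,2])]),xatol=.05,fatol=1e-4,maxiter=500)).x
        print(n,"cover-jig",(p[:3]-J[n]).round(2),"z,tilt",p[3:].round(2),round(f(p),2), "f(home,+5,tilt4,-4)",[round(f(np.r_[p[:3],zz]),2) for zz in((60,0),(65,0),(62,4),(62,-4))])
print(state()["ee_pos"],state()["time_s"])
for q in("spool","sample_board","driver","pad"): print(q,[np.round(d["location"]).tolist() for d in tip_of(q,"top")][:2])
E
```

```text
time_s: 26.9
ee_pos: [345.4, -119.2, 236.2]
ee_rot: [179.8, -0.3, 74.4]
force: [1.3, 0.0, -0.2]
gripper_width: 59.2
scene cover-jig [ 45.   -52.54  18.25] z,tilt [102.37  90.  ] 23.11 f(home,+5,tilt4,-4) [np.float64(24.49), np.float64(24.45), np.float64(24.39), np.float64(24.55)]
top cover-jig [ 0.22 -0.27 -0.06] z,tilt [58.2  -1.24] 5.06 f(home,+5,tilt4,-4) [np.float64(5.27), np.float64(5.72), np.float64(5.67), np.float64(5.29)]
[ 345.82834401 -116.7068975   236.19121784] 27.0
spool [[179.0, 185.0], [258.0, 145.0]]
sample_board [[434.0, 239.0]]
driver [[209.0, 152.0]]
pad [[420.0, 160.0]]
```

```bash
python3 -c "
from workcell import *
print(job_done())"
```

```text
the job is handed in; nothing more can be done
None
```

The gold module is in the jig's cradle between its stops, and the aluminium cover is fitted over it on both pins. I released both and handed the job in at about 27 s.

**Module:**
- Its connector sat too close to mid-length for the pads, so I gripped it about 16 mm off centre.
- My first lowering met a stop with a peak reading of 14 N. I backed off, shifted about 2.5 mm and set it down with readings of about 5 N.
- After release, fits in both cameras put it within 2 mm of the jig centre, inside the 3 mm play. Tilt is less certain: it read level in the top view, but the scene fit could not rule out a few degrees.

**Cover:**
- I lowered it level in small steps. It took the load at tool height 96.9 mm, exactly the home height worked out from the grasp, with at most 4 N at the wrist.
- The last picture shows the pins standing through both holes. The final top-view fit puts the cover within 0.3 mm of the jig in x and y, and within about 2 mm of home height and 1.2 mm of level.

**Checks that failed or disagreed:**
- The two cameras differed by up to about 5 mm along the jig. I relied more on the top camera after the contact with the stop.
- The final scene-camera fit gave nonsense, so cover height rests on the tool height at contact and the top view. I think the arm was blocking that view.
- I only looked for the bystanders in the top view at the end. They turned up about where they had been.

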